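# Show a workshop guest which bead comes next and where it goes

### The job

At a cafe bead workshop, a guest's pattern of alternating round and barrel beads is laid out on the grooved board with one barrel bead missing. Show her what to do: point from straight above at the spare barrel bead lying on the brown paper, holding the fingertips still about 2 cm above it for two seconds, then point in the same way at the gap in the row where it belongs, about 2 cm above the tops of the neighbouring beads, for another two seconds, and finish still pointing there. Touch and move nothing, and do not point closely at any other bead on the way.

Things in the scene. Friction and masses are not known exactly. Their poses are not given: they have to be found in the camera images.
- spare_barrel_center (a point): the spare barrel bead: the one lying on the brown paper, not on the board. Natural light wood, a stubby cylinder 26 mm in diameter and 40 mm long with narrowed ends, lying on its side, the hole along its length. This point is its centre, 13 mm above the table; its top is 13 mm higher. z up, y along its length
- gap_center (a point): the gap in the row of beads on the board: the empty place between two round beads where a barrel bead is missing, about 44 mm long. This point is where that bead's centre would be: mid-groove, 13 mm above the groove floor, 19 mm above the table. The tops of the round beads on either side are 17 mm higher than this point. y along the groove, z up
- board: bead layout board, fixed: dark grey, 93 x 300 mm, rims 14 mm high, two 34 mm wide grooves along its length (y), floors 6 mm above the table. Origin: centre of its underside. The groove centred 21.5 mm to its -x side holds the row: round, barrel, round, barrel, round, barrel, round, 36.5 mm centre to centre, one of the three barrels missing. The other groove is empty
- row_round0_center (a point): round wooden bead of the row, 30 mm in diameter, in the groove. Centre, 21 mm above the table
- row_round1_center (a point): round wooden bead of the row, 30 mm in diameter, in the groove. Centre, 21 mm above the table
- row_round2_center (a point): round wooden bead of the row, 30 mm in diameter, in the groove. Centre, 21 mm above the table
- row_round3_center (a point): round wooden bead of the row, 30 mm in diameter, in the groove. Centre, 21 mm above the table
- row_barrel0_center (a point): barrel bead of the row (same as the spare: 26 mm diameter, 40 mm long, along the groove). Centre, 19 mm above the table
- row_barrel1_center (a point): barrel bead of the row (same as the spare: 26 mm diameter, 40 mm long, along the groove). Centre, 19 mm above the table
- spare_round_center (a point): spare round wooden bead on the paper, 30 mm in diameter, 28 mm tall, hole upward. Centre, 14 mm above the table
- spare_disc_center (a point): spare flat disc bead on the paper, 36 mm in diameter and 14 mm tall, hole upward. Centre, 7 mm above the table
- spare_cube_center (a point): spare cube bead on the paper, 27 mm along each edge, hole upward. Centre, 13.5 mm above the table
- lidded_cup: white takeaway cup with a lid, 87 mm across, 114 mm tall; origin at the centre of its underside
- open_cup: white paper cup without lid, 84 mm across the rim, 105 mm tall; origin at the centre of its underside
- phone: black phone lying flat, 154 x 74 x 8 mm; origin at the centre of its underside
- saucer: small white saucer, 110 mm across, 18 mm tall; origin at the centre of its underside
Mind the look-alikes: they are no part of the job. Leave any pink look-alike of the part that bears spare_barrel_center alone.

How it is judged:
By the outcome, as a careful person would: the job done as asked, in the order asked, and still so for the second after the job is handed in, with the robot touching nothing.
It also fails if it takes over 35 s, if anything falls off the work surface, if the arm or the gripper's body presses on something with over 40 N, if the wrist force passes 120 N, or if a joint passes its speed limit or range.

### The arm

A 7-joint arm with a two-finger parallel gripper is mounted at the origin on the work surface. World frame = base frame: x ahead of the robot, y to its left, z up, the work surface at z = 0. Lengths are in mm, angles in rad, forces in N, time in s.
With the tool pointing down it reaches from about 425 to 800 mm from the base axis. Payload 8.3 kg.
Tool frame: the origin (TCP) lies between the finger pads; the fingertips stand 25 mm ahead of it and the grasp point (between the pads) lies 6 mm ahead of it; z points along the fingers, y is the direction in which the jaws open and shut (so a half turn about z gives the same grasp; the last joint's range is limited). The gripper opens to 85 mm and grips with 20 to 120 N. Pads are 22 mm wide; open, the fingers measure 114 mm over their backs; the gripper's body (76 mm by 85 mm) begins 54 mm behind the grasp point. The pads swing forward as they close: fully open they stand 13 mm farther back than shut.
Start: joints at [1.091, 0.383, 0.016, 1.37, -0.006, 1.388, -0.046], TCP at [253.056, -571.461, 256.279] pointing down, gripper open.
Joint ranges: [-2.95, 2.95], [-0.25, 2.06], [-1.52, 1.56], [0.18, 2.33], [-1.44, 4.58], [0.02, 2.06], [-3.01, 3.01]. Speed limits (rad/s): [2.39, 2.39, 3.01, 3.01, 3.14, 3.14, 3.14].

### API

Orientations are given as a rotation vector (axis times angle).
In Python, from rig import env gives the robot as it stands.
- The arm moves only by the tool arm_command, never from a script. Its argument "targets" is a list of rows, each a list of 5 numbers: the opening in per cent of the stroke, from 0 (shut) to 100 (fully open), then the shift along the world's x, y, z in m, then the turn about the world's z in rad. A call has 1 to 8 rows; each row is the pose to reach, as a shift and turn from the pose measured when the call began; what a row does not reach only later rows make up. A row lasts 1/12 s, in which the tool goes at most 41.7 mm and 7.16 degrees, less where a joint would pass 70% of its speed; a pose out of reach is approached as far as the arm can. A call with a gripper value outside its range is refused whole. The fingers move at their own pace and stop on an object; "newtons" is the grip in N (left out, the last holds). Time passes only in rows, so rows that repeat a pose let the fingers close. It gives the time, the measured TCP pose, the force and the opening at its end, in the units of the state.
- env.get_obs(): the state, without advancing time (a new reading comes with each control period).
- env.snapshot(name): name is "side" or "top" or "wrist"; returns the picture (400x640x3 uint8, red, green, blue); there is no depth.
- env.camera_params(name): a dict with "vfov" (degrees; the focal length in pixels is half the picture's height over the tangent of half this angle, whatever the lens; pixels are square), "cx", "cy" (the principal point, pixels), "k1" (the pictures are not rectified: a ray, as slopes to the right and down, at radius r is drawn at 1 + k1 r^2 times it, then the intrinsics apply), "position" and "rotation" of the camera in the world. Camera axes: x right, y up, looking along -z (the intrinsics and any distortion apply to the point x, -y, -z); pixel columns grow to the right and rows downward; lengths in mm; the calibration is good to about 2 mm. A picture is of the moment at which its call begins: read the wrist's pose just before it. camera_params takes no time and is no camera call; for the wrist camera it gives the pose at the moment of the call.
- env.hand_in(): hands the job in, once; it reports no verdict.
Trained networks look in the newest picture that a camera, given by its name, has taken for a name from the list of things; names that differ only in an ending like _2 or _b are one class to them, and where a whole thing is asked for, a point or a joint stands for the part that bears it (a point fixed in the world has none). Each returns a list of dicts, best first, with "p" (0 to 1); they miss things now and then, are a little off and sometimes report something else, mostly with a low value. They report only what shows in the picture. A call takes as long as a camera call. They do not tell look-alikes from the thing itself.
- env.spot_in(camera, query): "centre" ([x, y, z] in mm, in world coordinates, good to about 4 mm: the middle of the surface that is visible of it).
The state is a dict: "t": time; "joints": joint angles; "dq": joint speeds; "effort": joint torques, N m; "ee_pos": TCP position; "orientation": TCP orientation; "ft_force": force on the tool from outside, world axes, zero at the start; "moment": the same for the moment, N m; "gripper_width": opening from 0.0 (shut) to 1.0 (fully open).
Only numpy, scipy, OpenCV 4.12 (cv2) and the standard library are available. Lean on these libraries where they do the work, as an engineer would, in place of code of your own. Each camera call takes 0.05 s, during which the arm holds its last target.

## Working session

There is one attempt and no reset: what is moved stays moved. The work goes in short steps, Python scripts to look and compute and a tool call to move; the robot and the scene stay as the last step left them, time stands still between calls to the robot, and variables do not carry over. Pictures are saved under pics/ and viewed, and the job is handed in when it is done.

Besides the shell and the picture viewer there is one more tool, called after "Call:" as name(argument=value, ...), one argument or row to a line, values as JSON. arm_command: Moves the arm, as the interface text tells. Its arguments: {"type":"object","properties":{"targets":{"type":"array"},"newtons":{"type":"number"}},"required":["targets"]}

```bash
mkdir -p pics; python3 - <<'E'
from rig import env
import cv2
for n in ["top","side"]:
    im=env.snapshot(n); cv2.imwrite(f"pics/{n}1.png",im[:,:,::-1]); print(n,env.camera_params(n))
    for q in ["spare_barrel_center","gap_center","row_round0_center","row_barrel0_center","board"]:
        print(q,[(round(d["p"],2),[round(v) for v in d["centre"]]) for d in env.spot_in(n,q)])
o=env.get_obs(); print(o)
E
```

```text
top {'vfov': 52.01154367197434, 'cx': 319.33779265052993, 'cy': 200.35911186813658, 'k1': -0.010991031814698238, 'position': array([ 354.12873435,    1.68540171, 1204.67012036]), 'rotation': array([ 0.12924565, -0.12430063, -1.55178608])}
spare_barrel_center [(0.69, [506, 206, 24]), (0.41, [471, 134, 23])]
gap_center []
row_round0_center [(0.53, [650, 46, 7])]
row_barrel0_center [(0.58, [635, 120, 31])]
board [(0.72, [653, 47, 7]), (0.65, [639, 162, 34])]
side {'vfov': 44.21171201984904, 'cx': 319.289365261544, 'cy': 201.667854880608, 'k1': -0.08184352677798813, 'position': array([154.38157828, 940.33805177, 643.42474997]), 'rotation': array([ 0.26661531, -1.39652271, -2.38859086])}
spare_barrel_center [(0.8, [469, 151, 22]), (0.5, [501, 214, 22]), (0.5, [390, 143, 22])]
gap_center [(0.42, [610, -16, 30]), (0.31, [662, 400, 97]), (0.27, [660, 79, 7])]
row_round0_center [(0.44, [605, -52, 32])]
row_barrel0_center []
board [(0.65, [658, 81, 4])]
{'t': 0.6, 'joints': array([ 1.09115562,  0.38338363,  0.01639591,  1.37014639, -0.00627399,
        1.38817908, -0.04647436]), 'dq': array([ 0.0006073 ,  0.00019908, -0.00021991,  0.00221399, -0.00065843,
        0.00034514,  0.00041419]), 'effort': array([-4.41674292e-04, -6.26982880e+01,  8.42417534e-01, -3.71922648e+01,
        1.65218470e-02,  3.03260837e-03,  2.06195671e-05]), 'ee_pos': array([ 253.01267351, -571.46677453,  256.26849922]), 'orientation': array([-3.07354002e+00, -6.49995765e-01, -2.95928648e-05]), 'ft_force': array([-0.17872033, -0.04968014,  0.22345222]), 'moment': array([-0.02558449,  0.03276569,  0.01150119]), 'gripper_width': 0.9996853162034428}
```

View pics/top1.png

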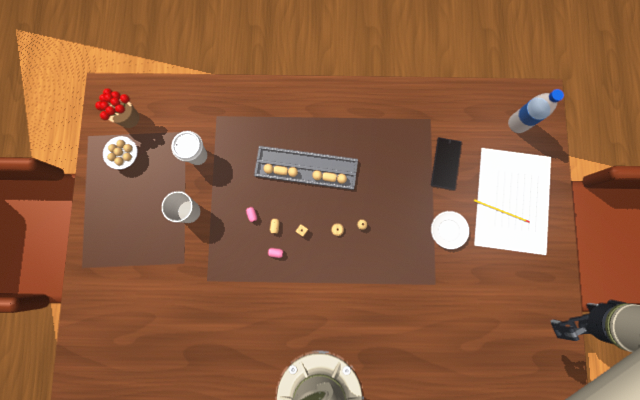

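View pics/side1.png

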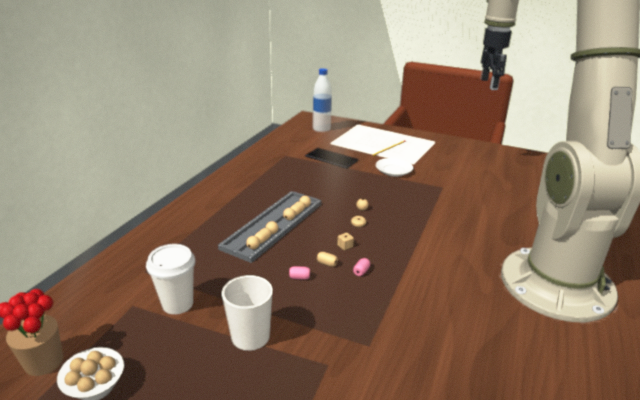

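```bash
python3 - <<'E'
import cv2
im=cv2.imread("pics/top1.png"); cv2.imwrite("pics/top1c.png",cv2.resize(im[60:200,190:350],None,fx=4.2,fy=4.2,interpolation=cv2.INTER_CUBIC))
im=cv2.imread("pics/side1.png"); cv2.imwrite("pics/side1c.png",cv2.resize(im[140:340,180:440],None,fx=3,fy=3,interpolation=cv2.INTER_CUBIC))
E
```

```text
(no output)
```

View pics/top1c.png

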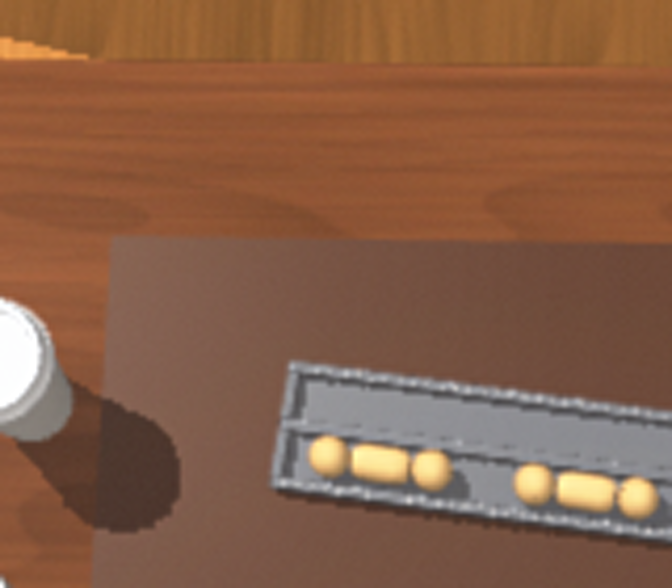

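View pics/side1c.png

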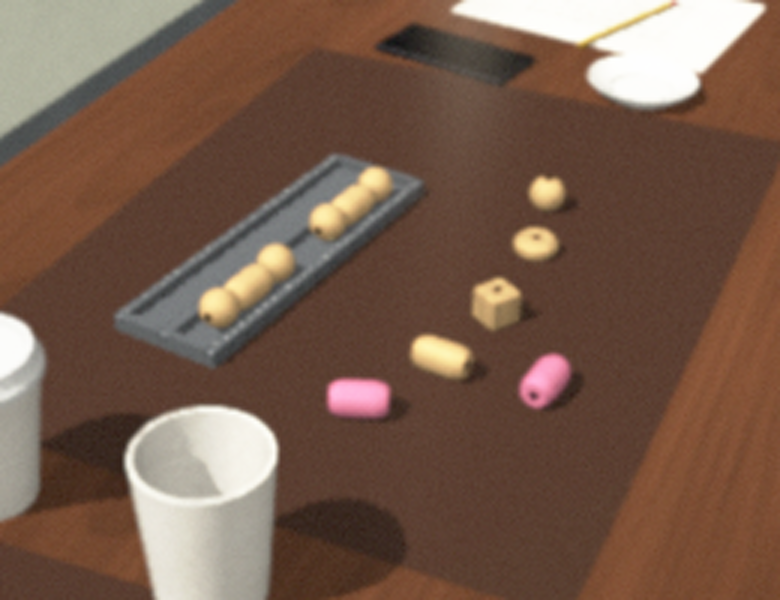

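The top view shows the natural barrel at about (275,227) and pink look-alikes at (252,214) and (276,253). The row's gap is at about (305,173), between the round beads at (293,172) and (317,175). Next I'll measure these by colour blob in both cameras.

```bash
cat > h.py <<'E'
import numpy as np,cv2
from scipy.spatial.transform import Rotation as R
def ray(cp,u,v):
    f=200/np.tan(np.radians(cp["vfov"]/2)); K=np.array([[f,0,cp["cx"]],[0,f,cp["cy"]],[0,0,1]])
    x,y=cv2.undistortPoints(np.array([[[u,v]]],float),K,np.array([cp["k1"],0,0,0.]))[0,0]
    return R.from_rotvec(cp["rotation"]).apply([x,-y,-1])
def at(cp,u,v,z):
    d=ray(cp,u,v); p=np.array(cp["position"]); return p+d*(z-p[2])/d[2]
def proj(cp,P):
    f=200/np.tan(np.radians(cp["vfov"]/2)); K=np.array([[f,0,cp["cx"]],[0,f,cp["cy"]],[0,0,1]])
    c=R.from_rotvec(cp["rotation"]).inv().apply(np.array(P)-cp["position"])
    q=np.array([c[0],-c[1],-c[2]]); return cv2.projectPoints(q.reshape(1,1,3),np.zeros(3),np.zeros(3),K,np.array([cp["k1"],0,0,0.]))[0].ravel()
E
python3 - <<'E'
from h import *; from rig import env
for n,roi in [("top",(140,255,245,380)),("side",(185,285,230,380))]:
    cp=env.camera_params(n); im=cv2.imread(f"pics/{n}1.png"); h=cv2.cvtColor(im,cv2.COLOR_BGR2HSV)
    m=cv2.inRange(h,(12,80,120),(30,255,255)); mm=np.zeros_like(m); a,b,c,d=roi; mm[a:b,c:d]=m[a:b,c:d]
    k,l,s,ce=cv2.connectedComponentsWithStats(mm)
    for i in range(1,k):
        if s[i,4]>15: print(n,s[i],ce[i].round(1),"z13",at(cp,*ce[i],13).round(1)[:2],"z20",at(cp,*ce[i],20).round(1)[:2])
E
```

```text
top [264 164  34  13 278] [280.4 169.9] z13 [639.  124.7] z20 [637.3 123.9]
top [312 170  35  14 279] [329.1 176.4] z13 [621.2 -20.9] z20 [619.6 -20.8]
top [269 218  10  16 136] [273.7 225.5] z13 [472.2 138.8] z20 [471.5 138. ]
top [357 219  10  11  94] [361.6 223.8] z13 [ 481.1 -117.3] z20 [ 480.4 -116.6]
top [331 223  13  13 142] [337. 229.] z13 [464.8 -45.7] z20 [464.2 -45.4]
top [295 224  14  13 108] [301.2 229.7] z13 [461.3  58.5] z20 [460.7  58.2]
side [283 195  28  25 311] [296.6 207.3] z13 [625.7 -31.9] z20 [620.5 -21.1]
side [356 198  13  12 117] [361.6 203.5] z13 [ 482.2 -121.1] z20 [ 478.6 -109.3]
side [350 215  16  12 148] [357.8 220.6] z13 [463.3 -37.6] z20 [459.8 -26.7]
side [246 221  32  28 378] [261.8 234.9] z13 [643.6 116.4] z20 [638.2 125.5]
side [337 232  17  18 232] [344.6 240.3] z13 [461.9  56.3] z20 [458.5  66.1]
side [316 251  22  15 207] [326.2 258.1] z13 [473.6 137. ] z20 [470.  145.9]
```

The measurements agree:
- **Spare barrel:** (472, 138) from the top camera, (473, 137) from the side camera.
- **Row:** the pair groups are 146 mm apart, which is 4 × 36.5. That puts the gap at about (628.5, 51.5).

I'll move high with the gripper shut.

Call:
arm_command(
  targets=[
    [0,0.23,0.27,0,0],
    [0,0.23,0.27,0,0],
    [0,0.23,0.27,0,0],
    [0,0.23,0.27,0,0],
    [0,0.23,0.27,0,0],
    [0,0.23,0.27,0,0],
    [0,0.23,0.27,0,0],
    [0,0.23,0.27,0,0],
  ],
)

```text
t: 1.27
ee_pos: [470.2, -316.1, 256.7]
orientation: [3.073, 0.65, 0.001]
ft_force: [0.9, 0.2, 0.2]
gripper_width: -0.001
```

Call:
arm_command(
  targets=[
    [0,0.002,0.4545,0,0],
    [0,0.002,0.4545,0,0],
    [0,0.002,0.4545,0,0],
    [0,0.002,0.4545,0,0],
    [0,0.002,0.4545,0,0],
    [0,0.002,0.4545,0,0],
    [0,0.002,0.4545,0,0],
    [0,0.002,0.4545,0,0],
  ],
)

```text
t: 1.93
ee_pos: [471.0, 17.5, 257.0]
orientation: [3.073, 0.649, 0.002]
ft_force: [0.8, -0.3, -0.1]
gripper_width: -0.0
```

Call:
arm_command(
  targets=[
    [0,0.001,0.121,0,0],
    [0,0.001,0.121,0,0],
    [0,0.001,0.121,0,0],
    [0,0.001,0.121,0,0],
    [0,0.001,0.121,0,0],
    [0,0.001,0.121,-0.1,0],
    [0,0.001,0.121,-0.1,0],
    [0,0.001,0.121,-0.1,0],
  ],
)

```text
t: 2.6
ee_pos: [470.0, 135.8, 152.4]
orientation: [3.072, 0.645, -0.006]
ft_force: [-1.7, -0.7, -0.4]
gripper_width: -0.004
```

```bash
python3 - <<'E'
from rig import env
from h import *
o=env.get_obs();print(o["ee_pos"],o["t"],o["ft_force"])
for n in ["side","wrist"]:
    im=env.snapshot(n)[:,:,::-1].copy(); cp=env.camera_params(n)
    if n=="side":
        for dz in (0,25,38):
            u,v=proj(cp,o["ee_pos"]-[0,0,dz]); print(dz,u,v)
        im=cv2.resize(im[120:320,220:480],None,fx=3,fy=3,interpolation=cv2.INTER_CUBIC)
    cv2.imwrite(f"pics/{n}2.png",im)
E
```

```text
[470.04928801 135.82450455 152.42670167] 2.6 [-1.68260456 -0.66747359 -0.43920246]
0 329.77408142904335 202.09262843452646
25 329.4202741580209 212.72435890108258
38 329.239421054727 218.14961165038
```

View pics/side2.png

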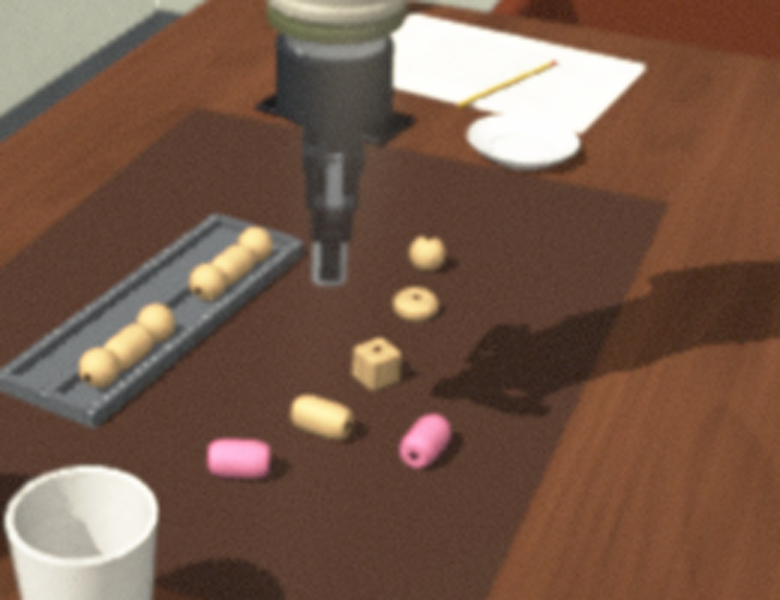

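View pics/wrist2.png

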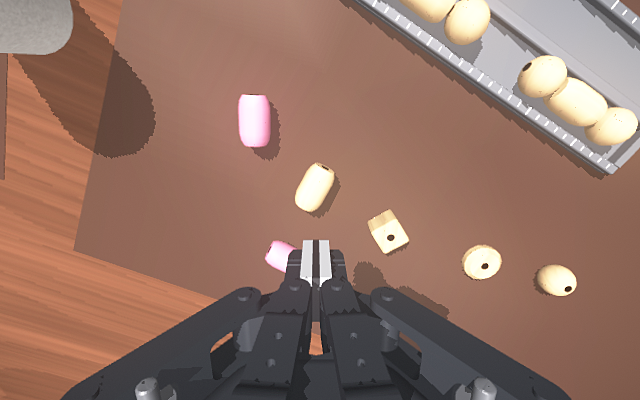

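The side view puts the shut fingertip at about (329.5,214), which matches the 25 mm tip length. The wrist view shows the natural barrel at about (315,188). I'll cross-check both targets from the wrist picture.

```bash
python3 - <<'E'
from rig import env
from h import *
env.get_obs(); cp=env.camera_params("wrist")
o=env.get_obs(); im=env.snapshot("wrist")[:,:,::-1].copy()
h=cv2.cvtColor(im,cv2.COLOR_BGR2HSV); m=cv2.inRange(h,(13,50,150),(32,255,255)); cv2.imwrite("pics/m.png",m)
k,l,s,ce=cv2.connectedComponentsWithStats(m)
print(o["ee_pos"],o["dq"].max())
for i in range(1,k):
    if s[i,4]>200: print(s[i],ce[i].round(),[at(cp,*ce[i],z).round(1)[:2] for z in (13,20)])
for nm,P in dict(barrel=(472,138.3,13),r1=(633.0,87.5,21),r2=(624.2,15.1,21),gap=(628.5,51.5,19)).items(): print(nm,proj(cp,P).round())
E
```

```text
[470.02182712 136.00806125 153.66759524] 0.05502576869431855
[ 395    0   93   48 1421] [442.  22.] [array([630.1, 101.9]), array([627.8, 103.8])]
[ 515   58  118   89 1962] [563. 108.] [array([615.5, -21.5]), array([613.7, -16.3])]
[295 163  40  50 344] [319. 187.] [array([473.4, 134.8]), array([475.4, 135.8])]
[367 210  37  30 336] [381. 221.] [array([466.4,  67.7]), array([468.6,  70.5])]
[460 245  40  34 235] [475. 258.] [array([467.9, -35. ]), array([470. , -29.5])]
[536 264  38  31 426] [549. 277.] [array([ 479.5, -113.1]), array([ 481.3, -105.4])]
barrel [314. 187.]
r1 [466.  25.]
r2 [539.  79.]
gap [501.  53.]
```

View pics/m.png

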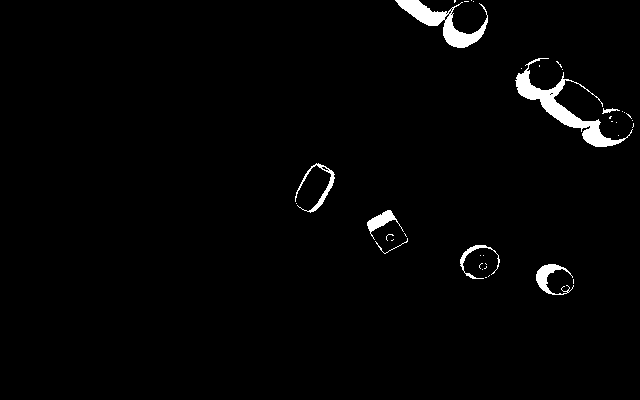

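Predicted and seen pixels agree within 2 px: barrel (314,187) against (315,188), and the beads beside the gap similarly. Descending.

Call:
arm_command(
  targets=[
    [0,0.002,0.002,-0.03,0],
    [0,0.002,0.002,-0.06,0],
    [0,0.002,0.002,-0.075,0],
    [0,0.002,0.002,-0.083,0],
    [0,0.002,0.002,-0.083,0],
    [0,0.002,0.002,-0.083,0],
    [0,0.002,0.002,-0.083,0],
    [0,0.002,0.002,-0.083,0],
  ],
)

```text
t: 3.42
ee_pos: [474.7, 139.2, 74.9]
orientation: [3.073, 0.646, 0.002]
ft_force: [-0.1, 1.0, 0.4]
gripper_width: 0.002
```

```bash
python3 - <<'E'
from rig import env
from h import *
o=env.get_obs();print(o["ee_pos"],o["t"],o["ft_force"],abs(o["dq"]).max())
im=env.snapshot("side")[:,:,::-1]; 
cv2.imwrite("pics/side3.png",cv2.resize(im[180:300,260:440],None,fx=4,fy=4,interpolation=cv2.INTER_CUBIC))
im=env.snapshot("top")[:,:,::-1]; 
cv2.imwrite("pics/wrist3.png",env.snapshot("wrist")[:,:,::-1])
E
```

```text
[474.7183696 139.1566433  74.9220066] 3.4167 [-0.12499164  0.96317911  0.44767779] 0.009437490745649582
```

View pics/side3.png

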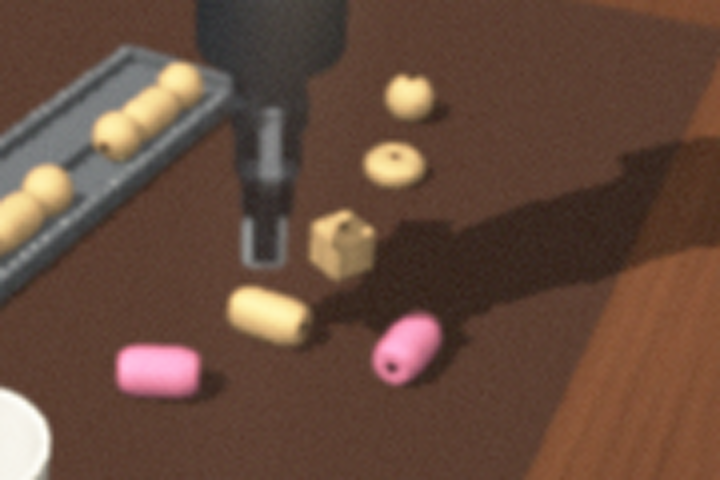

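View pics/wrist3.png

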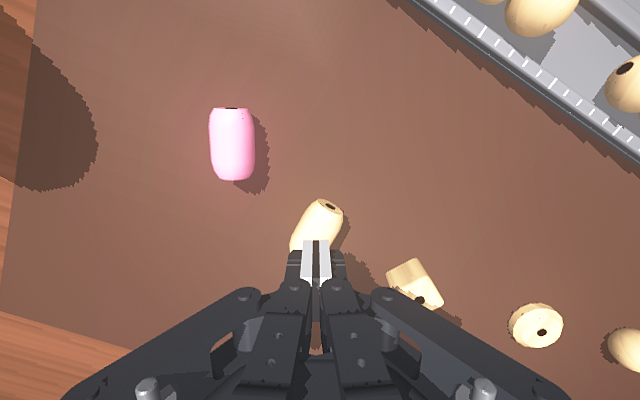

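The fingertip sits over the natural barrel, about 24 mm up and 3 mm off in x. I'll trim that, then hold.

Call:
arm_command(
  targets=[
    [0,-0.0025,-0.001,-0.004,0],
    [0,-0.0025,-0.001,-0.004,0],
    [0,-0.0025,-0.001,-0.004,0],
    [0,-0.0025,-0.001,-0.004,0],
    [0,-0.0025,-0.001,-0.004,0],
    [0,-0.0025,-0.001,-0.004,0],
    [0,-0.0025,-0.001,-0.004,0],
    [0,-0.0025,-0.001,-0.004,0],
  ],
)

```text
t: 4.23
ee_pos: [471.6, 138.0, 70.1]
orientation: [3.073, 0.646, -0.0]
ft_force: [0.4, 0.7, 0.3]
gripper_width: 0.002
```

Call:
arm_command(
  targets=[
    [0,0,0,0.001,0],
    [0,0,0,0.001,0],
    [0,0,0,0.001,0],
    [0,0,0,0.001,0],
    [0,0,0,0.001,0],
    [0,0,0,0.001,0],
    [0,0,0,0.001,0],
    [0,0,0,0.001,0],
  ],
)

```text
t: 4.9
ee_pos: [471.6, 138.0, 71.1]
orientation: [3.073, 0.646, 0.0]
ft_force: [-0.2, -0.0, 0.6]
gripper_width: -0.002
```

Call:
arm_command(
  targets=[
    [0,0,0,0,0],
    [0,0,0,0,0],
    [0,0,0,0,0],
    [0,0,0,0,0],
    [0,0,0,0,0],
    [0,0,0,0,0],
    [0,0,0,0,0],
    [0,0,0,0,0],
  ],
)

```text
t: 5.57
ee_pos: [471.6, 138.0, 71.1]
orientation: [3.073, 0.646, -0.0]
ft_force: [0.3, 0.5, 0.3]
gripper_width: -0.001
```

Call:
arm_command(
  targets=[
    [0,0,0,0,0],
    [0,0,0,0,0],
    [0,0,0,0,0],
    [0,0,0,0,0],
    [0,0,0,0,0],
    [0,0,0,0,0],
    [0,0,0,0,0],
    [0,0,0,0,0],
  ],
)

```text
t: 6.23
ee_pos: [471.5, 138.0, 71.1]
orientation: [3.073, 0.646, -0.0]
ft_force: [0.2, 0.2, 0.6]
gripper_width: 0.003
```

Call:
arm_command(
  targets=[
    [0,0,0,0,0],
    [0,0,0,0,0],
    [0,0,0,0,0],
    [0,0,0,0,0],
    [0,0,0,0,0],
    [0,0,0,0,0],
    [0,0,0,0,0],
    [0,0,0,0,0],
  ],
)

```text
t: 6.9
ee_pos: [471.6, 138.0, 71.1]
orientation: [3.073, 0.646, -0.0]
ft_force: [0.1, 1.4, -0.6]
gripper_width: -0.0
```

Held for more than 2.6 s. Now I'll rise, cross over and come down at the gap.

Call:
arm_command(
  targets=[
    [0,0,0,0.04,0],
    [0,0,0,0.08,0],
    [0,0,0,0.11,0],
    [0,0.03,-0.017,0.11,0],
    [0,0.065,-0.036,0.11,0],
    [0,0.1,-0.055,0.11,0],
    [0,0.135,-0.074,0.11,0],
    [0,0.157,-0.0865,0.11,0],
  ],
)

```text
t: 7.57
ee_pos: [631.2, 48.1, 180.6]
orientation: [3.072, 0.641, 0.001]
ft_force: [0.3, 0.1, 0.2]
gripper_width: -0.0
```

Call:
arm_command(
  targets=[
    [0,0,0,0,0],
    [0,0,0,0,0],
    [0,0,0,0,0],
    [0,0,0,0,0],
  ],
)

```text
t: 7.9
ee_pos: [630.3, 49.6, 180.7]
orientation: [3.072, 0.644, -0.0]
ft_force: [-0.2, 0.1, -0.8]
gripper_width: 0.002
```

Call:
arm_command(
  targets=[
    [0,-0.002,0.002,-0.03,0],
    [0,-0.002,0.002,-0.06,0],
    [0,-0.002,0.002,-0.08,0],
    [0,-0.002,0.002,-0.09,0],
    [0,-0.002,0.002,-0.095,0],
    [0,-0.002,0.002,-0.097,0],
    [0,-0.002,0.002,-0.097,0],
    [0,-0.002,0.002,-0.097,0],
  ],
)

```text
t: 8.57
ee_pos: [629.1, 51.9, 85.3]
orientation: [3.072, 0.644, 0.004]
ft_force: [0.6, 0.7, 0.9]
gripper_width: 0.001
```

```bash
python3 - <<'E'
from rig import env
from h import *
o=env.get_obs();print(o["ee_pos"],o["t"],o["ft_force"],abs(o["dq"]).max())
im=env.snapshot("side")[:,:,::-1]; 
cv2.imwrite("pics/side4.png",cv2.resize(im[150:300,210:410],None,fx=4,fy=4,interpolation=cv2.INTER_CUBIC))
cv2.imwrite("pics/wrist4.png",env.snapshot("wrist")[:,:,::-1])
E
```

```text
[629.13014054  51.92786602  85.31900199] 8.5667 [0.63456834 0.67251051 0.94704719] 0.0024098220652899044
```

View pics/side4.png

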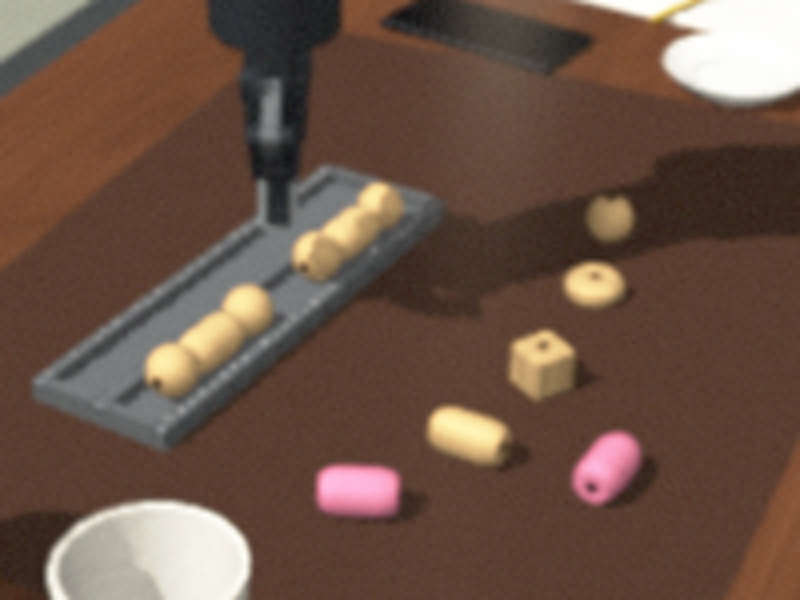

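View pics/wrist4.png

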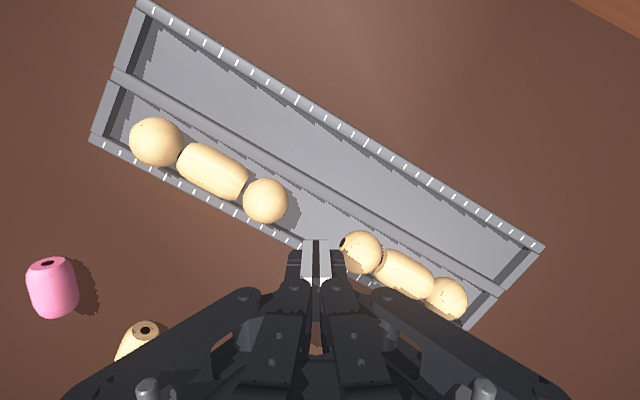

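```bash
python3 - <<'E'
from rig import env
from h import *
cp=env.camera_params("wrist")
for p in [(156,142),(212,171),(265,201),(361,251),(404,274)]: print(at(cp,*p,20).round(1))
print(proj(cp,(628.5,51.5,56)), env.get_obs()["ee_pos"])
E
```

```text
[640.5 162.6  20. ]
[636.7 126.3  20. ]
[631.3  88.8  20. ]
[623.5  15.3  20. ]
[619.3 -20.7  20. ]
[316.16100367 252.48164911] [629.0833995   51.7412026   85.15592225]
```

The wrist view puts the gap midpoint at (627.5, 52), in agreement with the earlier measurement. I'll trim height and hold.

Call:
arm_command(
  targets=[
    [0,-0.0008,0,-0.004,0],
    [0,-0.0008,0,-0.004,0],
    [0,-0.0008,0,-0.004,0],
    [0,-0.0008,0,-0.004,0],
    [0,-0.0008,0,-0.004,0],
    [0,-0.0008,0,-0.004,0],
    [0,-0.0008,0,-0.004,0],
    [0,-0.0008,0,-0.004,0],
  ],
)

```text
t: 9.33
ee_pos: [628.3, 51.8, 81.2]
orientation: [3.072, 0.644, 0.004]
ft_force: [-0.2, -0.2, -0.2]
gripper_width: 0.002
```

Call:
arm_command(
  targets=[
    [0,0,0,0,0],
    [0,0,0,0,0],
    [0,0,0,0,0],
    [0,0,0,0,0],
    [0,0,0,0,0],
    [0,0,0,0,0],
    [0,0,0,0,0],
    [0,0,0,0,0],
  ],
)

```text
t: 10.0
ee_pos: [628.3, 51.7, 81.1]
orientation: [3.072, 0.644, 0.004]
ft_force: [0.4, -1.2, -0.3]
gripper_width: 0.006
```

Call:
arm_command(
  targets=[
    [0,0,0,0,0],
    [0,0,0,0,0],
    [0,0,0,0,0],
    [0,0,0,0,0],
    [0,0,0,0,0],
    [0,0,0,0,0],
    [0,0,0,0,0],
    [0,0,0,0,0],
  ],
)

```text
t: 10.67
ee_pos: [628.3, 51.8, 81.2]
orientation: [3.072, 0.644, 0.004]
ft_force: [-0.2, -0.1, 0.1]
gripper_width: 0.003
```

Call:
arm_command(
  targets=[
    [0,0,0,0,0],
    [0,0,0,0,0],
    [0,0,0,0,0],
    [0,0,0,0,0],
    [0,0,0,0,0],
    [0,0,0,0,0],
    [0,0,0,0,0],
    [0,0,0,0,0],
  ],
)

```text
t: 11.33
ee_pos: [628.3, 51.8, 81.2]
orientation: [3.072, 0.644, 0.004]
ft_force: [-0.6, 0.2, 0.2]
gripper_width: 0.001
```

Call:
arm_command(
  targets=[
    [0,0,0,0,0],
    [0,0,0,0,0],
    [0,0,0,0,0],
    [0,0,0,0,0],
    [0,0,0,0,0],
    [0,0,0,0,0],
    [0,0,0,0,0],
    [0,0,0,0,0],
  ],
)

```text
t: 12.0
ee_pos: [628.3, 51.8, 81.2]
orientation: [3.072, 0.644, 0.004]
ft_force: [-0.3, 0.4, -1.1]
gripper_width: 0.0
```

```bash
python3 -c "
from rig import env
o=env.get_obs();print(o['t'],o['ee_pos'],abs(o['dq']).max());print(env.hand_in())"
```

```text
12.0 [628.32464291  51.77138335  81.15326922] 0.0016352328742148072
the job is handed in; nothing more can be done
None
```

The arm pointed at the spare barrel bead, then at the gap in the row. It was still pointing at the gap when I handed the job in at 12.0 s.

- **Spare barrel:** with the gripper shut, the fingertips were at (471.6, 138.0), about 20 mm above the bead's top. They held still for at least 2.6 s. I measured the bead at about (472, 138), and the side and wrist cameras agreed within about 2 mm.
- **Gap:** after rising and crossing at height, the fingertips held at (628.3, 51.8), about 20 mm above the tops of the neighbouring beads, for about 2.7 s. The top camera put the gap centre at (628.5, 51.5) and the wrist camera at (627.5, 52).
- **Contact:** the force readings stayed within about 2 N of zero throughout, with no sign of contact. The pictures showed nothing moved.

No check failed. In both descents the arm first stopped about 4 mm high, and I trimmed that before the holds. I took no picture after the final trim, so the last check there is the measured pose, with the arm at rest.

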